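Close the tabs of a picture frame with a stylus

TASK

A picture frame lies face down on a tilting cradle and its row of small steel retaining tabs still stands up along two of its sides. First turn the black knob until the bed is level and let go of it; then take the stylus from its stand and, in one slow, gentle stroke (a few centimetres a second, without lifting off), run its nose along the seam from the knob end of the long side, round the corner and along the short side, so that every tab is pressed flat. Put the stylus back upright in its stand, with the bed still level; touch the tabs only with the stylus and leave the other things on the table where they are.

Things in the scene. Friction and masses are not known exactly. Their poses are not given: they have to be found in the camera images.
- cradle: Plywood framing cradle fixed to the table, 280 mm (its y) by 200 mm (its x), with a tongue to y = +225 mm that bears the knob. Origin on the table under the middle of the frame; z up. Hinged on it is a grey bed, 215 x 262 mm, bearing the wooden frame (180 mm in x, 210 in y), whose 14 mm wide sides rise 8 mm above the tabs' flat level; the cardboard back lies 6 mm below that level.
- bed (a joint): Tilt of the bed in rad about its hinge (a line along cradle x at cradle y = -135 mm, 50 mm above the table). 0 is level, negative: the knob end (+y) hangs low. Moves only with the knob: bed = knob / 12. It holds by friction; leaning on its free end with 20 N or more pushes it down.
- knob (a joint): Angle in rad of the black levelling knob, about a vertical axis; counter-clockwise from above counts positive and raises the bed. At 0 its grip bar lies along the cradle's x axis and the bed is level; the bar's direction is the cradle's yaw plus this angle. It begins at about -0.6 to -1.3, runs from -1.45 to 0.5, stays where it is left, and needs about 0.4 N m.
- knob_grip (a point): Grip point on the knob's axis (cradle x = 0, y = +185 mm), 90 mm above the table. The grip bar is 64 mm long, 16 mm thick and stands from 68 to 100 mm above the table; below it is a disc 52 mm across.
- seam_start (a point): Point on the bed where the seam begins, 10 mm before the hinge of the first tab, at the height of the tops of the tabs when they lie flat (70 mm above the table when level). Tilts with the bed. At cradle x = -65, y = +60 mm when level. A steel post 12 mm across stands on the bed outside the frame, at cradle x = -110, y = +10 mm; its top is 85 mm above this level.
- seam_corner (a point): Corner of the seam at the same level, at cradle x = -65, y = -80 mm. The first leg runs straight from seam_start to here (140 mm, towards cradle -y) over tabs 0 to 3; the second leg runs from here to seam_end (111 mm, towards cradle +x) over tabs 4 to 6. A second such post stands at cradle x = -110, y = -120 mm.
- seam_end (a point): Point 13 mm past the free end of the last tab, at the same level, at cradle x = +46, y = -80 mm.
- stylus_mid (a point): Centre of the grip of the stylus: a square wooden handle 26 x 26 mm, 69 mm long, whose centre is 90 mm above the tip. Under the handle is a round steel collar 42 mm across and 6 mm thick, then a steel shank 12 mm across and 50 mm long with a round nose. Loose, 0.15 kg, 125 mm long in all; its z axis points from tip to handle, its x and y are square to the handle's flats.
- stylus_tip (a point): Lowest point of the stylus's round nose (6 mm radius), 90 mm below stylus_mid.
- stand_hole (a point): Centre of the mouth of the stylus stand, a fixed wooden block 64 x 64 mm and 55 mm high with a 23 mm square through hole. The stylus stands upright in it, collar resting on the block's top (tip 5 mm above the table, stylus_mid 40 mm above this point). The handle's flats are at first square with the block.
- pencil_pot: Loose aluminium pencil pot, 68 mm across, 85 mm high, pencils standing up to 145 mm; origin under its centre. A bystander.
- glue: Loose white glue bottle, 56 mm across, 160 mm high; origin under its centre. A bystander.
- mug: Loose white mug, 80 mm across, 95 mm high, handle towards its +y; origin under its centre. A bystander.
- tape: Loose roll of clear tape lying flat, 80 mm across, 24 mm high; origin under its centre. A bystander.
- stapler: Loose black stapler, 150 x 38 x 55 mm, lying along its x; origin under its centre. A bystander.
- intercom: Loose white desk unit, 160 x 110 x 35 mm; origin under its centre. A bystander.
- tab0 (a joint): Angle in rad of retaining tab 0 in the order of the stroke (first leg): a steel flap 24 mm long and 14 mm wide centred on the seam, 27 mm from one tab to the next, hinged at the end nearer seam_start along the seam. 0 is flat, positive is free end up (0.45 rad: 10 mm up). It stays where it is left, bent by 1 to 5 N; it yields to -0.1 before its stop.
- tab1 (a joint): Angle in rad of retaining tab 1 in the order of the stroke (first leg): a steel flap 24 mm long and 14 mm wide centred on the seam, 27 mm from one tab to the next, hinged at the end nearer seam_start along the seam. 0 is flat, positive is free end up (0.45 rad: 10 mm up). It stays where it is left, bent by 1 to 5 N; it yields to -0.1 before its stop.
- tab2 (a joint): Angle in rad of retaining tab 2 in the order of the stroke (first leg): a steel flap 24 mm long and 14 mm wide centred on the seam, 27 mm from one tab to the next, hinged at the end nearer seam_start along the seam. 0 is flat, positive is free end up (0.45 rad: 10 mm up). It stays where it is left, bent by 1 to 5 N; it yields to -0.1 before its stop.
- tab3 (a joint): Angle in rad of retaining tab 3 in the order of the stroke (first leg): a steel flap 24 mm long and 14 mm wide centred on the seam, 27 mm from one tab to the next, hinged at the end nearer seam_start along the seam. 0 is flat, positive is free end up (0.45 rad: 10 mm up). It stays where it is left, bent by 1 to 5 N; it yields to -0.1 before its stop.
- tab4 (a joint): Angle in rad of retaining tab 4 in the order of the stroke (second leg): a steel flap 24 mm long and 14 mm wide centred on the seam, 27 mm from one tab to the next, hinged at the end nearer seam_start along the seam. 0 is flat, positive is free end up (0.45 rad: 10 mm up). It stays where it is left, bent by 1 to 5 N; it yields to -0.1 before its stop.
- tab5 (a joint): Angle in rad of retaining tab 5 in the order of the stroke (second leg): a steel flap 24 mm long and 14 mm wide centred on the seam, 27 mm from one tab to the next, hinged at the end nearer seam_start along the seam. 0 is flat, positive is free end up (0.45 rad: 10 mm up). It stays where it is left, bent by 1 to 5 N; it yields to -0.1 before its stop.
- tab6 (a joint): Angle in rad of retaining tab 6 in the order of the stroke (second leg): a steel flap 24 mm long and 14 mm wide centred on the seam, 27 mm from one tab to the next, hinged at the end nearer seam_start along the seam. 0 is flat, positive is free end up (0.45 rad: 10 mm up). It stays where it is left, bent by 1 to 5 N; it yields to -0.1 before its stop.
Not all that is in view belongs to the job. What is shaped like the part that bears stylus_mid but red or turquoise is not meant. Of the things that look like the part that bears stand_hole, the larger one is meant.

How it is judged:
By the outcome, as a careful person would: the job done as asked, in the order asked, and still so for the second after the job is handed in, with the robot touching nothing.
It also fails if it takes over 72 s, if anything falls off the work surface, if the arm or the gripper's body presses on something with over 40 N, if the wrist force passes 120 N, or if a joint passes its speed limit or range.

ROBOT

A 6-joint arm with a two-finger parallel gripper is mounted at the origin on the work surface. World frame = base frame: x ahead of the robot, y to its left, z up, the work surface at z = 0. Lengths are in m, angles in degrees, forces in N, time in s.
With the tool pointing down it reaches from about 0.3 to 0.875 m from the base axis. Payload 4.2 kg.
Tool frame: the origin (TCP) lies at the very end of the fingers, on their centre line; the grasp point (between the pads) lies env.grasp_offset behind it (env.grasp_offset is the distance from the TCP to the grasp point, in m); z points along the fingers, y is the direction in which the jaws open and shut (so a half turn about z gives the same grasp; the last joint's range is limited). The gripper opens to 85 mm and grips with 20 to 120 N. Pads are 22 mm wide; open, the fingers measure 114 mm over their backs; the gripper's body (76 mm by 85 mm) begins 54 mm behind the grasp point. The pads swing forward as they close: fully open they stand 13 mm farther back than shut.
Start: joints at [-73.109, 18.312, 89.639, -0, 72.044, -1.146], TCP at [0.178, -0.547, 0.231] pointing down, gripper open.
Joint ranges: [-177.97, 177.97], [-48.28, 115.42], [12.27, 149.76], [-77.06, 257.06], [2.81, 150.46], [-146.56, 146.56]. Speed limits (degrees/s): [147.25, 147.25, 180, 180, 180, 180].

INTERFACE

Orientations are given as [roll, pitch, yaw] about the fixed x, y, z axes, in that order (R = Rz(yaw) Ry(pitch) Rx(roll)).
In Python, from workcell import env gives the robot as it stands.
- The arm moves only by the tool drive_tool, never from a script. Its argument "targets" is a list that holds one entry, the list of rows, each a list of 4 numbers: the shift along the world's x, y, z in m, then the turn about the world's z in degrees. A call has 1 to 12 rows; each row is the pose to reach, as a shift and turn from the pose measured when the call began; what a row does not reach only later rows make up. A row lasts 1/10 s, in which the tool goes at most 50 mm and 8.59 degrees, less where a joint would pass 70% of its speed; a pose out of reach is approached as far as the arm can. A call with a gripper value outside its range is refused whole. "gripper" is the finger opening in m, from 0 to 0.0854, set as the call begins (left out, the last holds). The fingers move at their own pace and stop on an object; the grip force is fixed at half the most. Time passes only in rows, so rows that repeat a pose let the fingers close. It gives the time, the measured TCP pose, the force and the opening at its end, in the units of the state.
- env.get_state(): the state, without advancing time (a new reading comes with each control period).
- env.capture(name): name is "scene" or "top" or "wrist"; returns (picture, depth): 480x640x3 uint8, blue, green, red; 480x640 float32, m along the optical axis (not along the pixel's ray), 0 where there is no reading.
- env.camera_info(name): a dict with "fx", "fy", "cx", "cy" (pixels), "pose" (4x4, takes a point from camera to world coordinates); the wrist camera has in their place "mount" (4x4, takes a point from camera to tool coordinates, whose origin is the TCP and whose axes are the flange's). Camera axes: x right, y down, z forward; pixel columns grow to the right and rows downward; lengths in m; the calibration is good to about 2 mm. A picture is of the moment at which its call begins: read the wrist's pose just before it. camera_info takes no time and is no camera call.
- env.close_job(): hands the job in, once; it reports no verdict.
The state is a dict: "time": time; "joint_positions": joint angles; "qd": joint speeds; "tau": joint torques, N m; "ee_pos": TCP position; "orientation": TCP orientation; "wrist_force": force on the tool from outside, world axes, zero at the start; "ft_torque": the same for the moment, N m; "finger_gap": finger opening in m.
Only numpy, scipy, OpenCV 4.12 (cv2) and the standard library are available. Lean on these libraries where they do the work, as an engineer would, in place of code of your own. Each camera call takes 0.05 s, during which the arm holds its last target.

## Working session

There is one attempt and no reset: what is moved stays moved. The work goes in short steps, Python scripts to look and compute and a tool call to move; the robot and the scene stay as the last step left them, time stands still between calls to the robot, and variables do not carry over. Pictures are saved under pics/ and viewed, and the job is handed in when it is done.

Besides the shell and the picture viewer there is one more tool, called after "Emit:" by a JSON object that holds its "op" and its "data", one argument or row to a line. drive_tool: Moves the arm, as the interface text tells. Its arguments: {"type":"object","properties":{"targets":{"type":"array"},"gripper":{"type":"number"}},"required":["targets"]}

```bash
ls; mkdir -p pics; python3 - <<'E'
from workcell import env
import cv2,numpy as np
s=env.get_state();print(s, env.grasp_offset)
for n in("scene","top","wrist"):
    p,d=env.capture(n);cv2.imwrite(f"pics/{n}0.png",p);np.savez(f"pics/{n}0.npz",p=p,d=d,i=env.camera_info(n))
    print(n,env.camera_info(n))
E
```

```text
pics
{'time': 0.0, 'joint_positions': array([-7.31093205e+01,  1.83505203e+01,  8.97080249e+01,  2.42419946e-04,
        7.20423622e+01, -1.14457167e+00]), 'qd': array([ 0.11073947, -0.00193163,  0.05551077, -0.02052545,  0.0648268 ,
       -0.00224815]), 'tau': array([-1.07955191e-03, -4.15530860e+01, -2.34168112e+01, -9.18603246e-05,
        8.05325748e-03,  8.84827038e-07]), 'ee_pos': array([ 0.17789578, -0.5462816 ,  0.23048251]), 'orientation': array([-1.79899117e+02, -2.24607882e-03,  1.80351742e+01]), 'wrist_force': array([ 0.3169131 , -1.00357514,  0.42743168]), 'ft_torque': array([-0.00166083, -0.03847047, -0.02136785]), 'finger_gap': 0.08554762871461162} 0.0187
scene {'fx': 517.9924322671307, 'fy': 517.9924322671307, 'cx': 327.3348056584864, 'cy': 244.3381023591322, 'pose': array([[-0.35326316,  0.77288759, -0.5271147 ,  1.15412262],
       [ 0.93544824,  0.29899669, -0.18851412,  0.22666081],
       [ 0.01190533, -0.55968361, -0.82862085,  1.15416847],
       [ 0.        ,  0.        ,  0.        ,  1.        ]])}
top {'fx': 527.5759662477325, 'fy': 527.5759662477325, 'cx'
[... 157 characters left out ...]
605e-01,  2.87950009e-02, -6.11959616e-03,
         2.43287615e-02],
       [ 1.40533702e-03, -1.60967549e-01, -9.86958699e-01,
         1.51502919e+00],
       [ 0.00000000e+00,  0.00000000e+00,  0.00000000e+00,
         1.00000000e+00]])}
wrist {'fx': 365.50844262590954, 'fy': 365.50844262590954, 'cx': 314.9111152772163, 'cy': 242.0754736861459, 'mount': array([[ 1.01100562e-03, -9.54096600e-01, -2.99497339e-01,
         7.66339054e-02],
       [ 9.99999476e-01,  1.01264164e-03,  1.49741361e-04,
         9.12270121e-04],
       [ 1.60415754e-04, -2.99497333e-01,  9.54097124e-01,
        -1.41603071e-01],
       [ 0.00000000e+00,  0.00000000e+00,  0.00000000e+00,
         1.00000000e+00]])}
```

View pics/scene0.png

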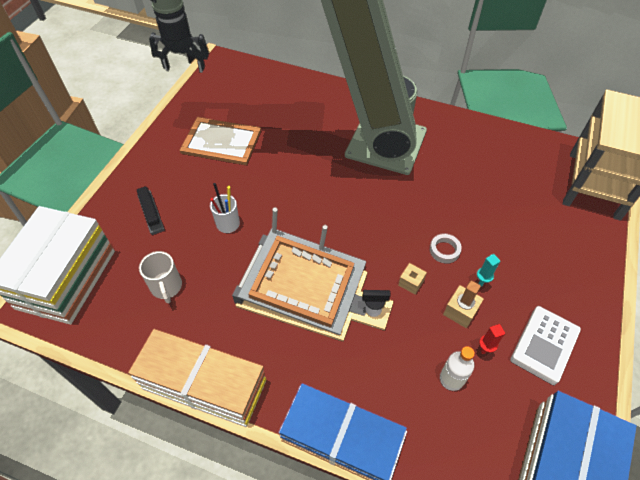

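View pics/top0.png

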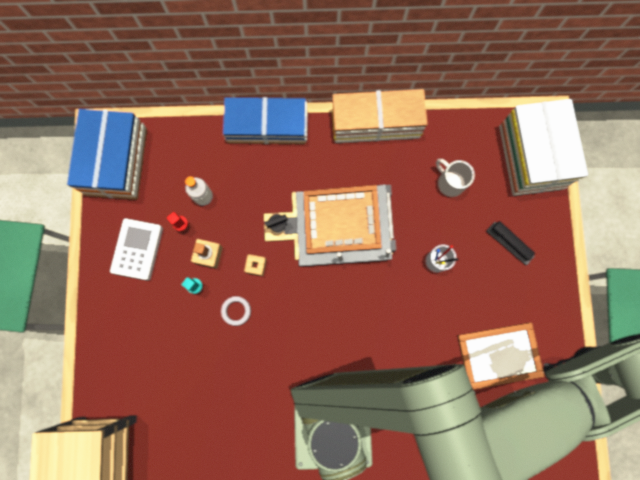

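View pics/wrist0.png

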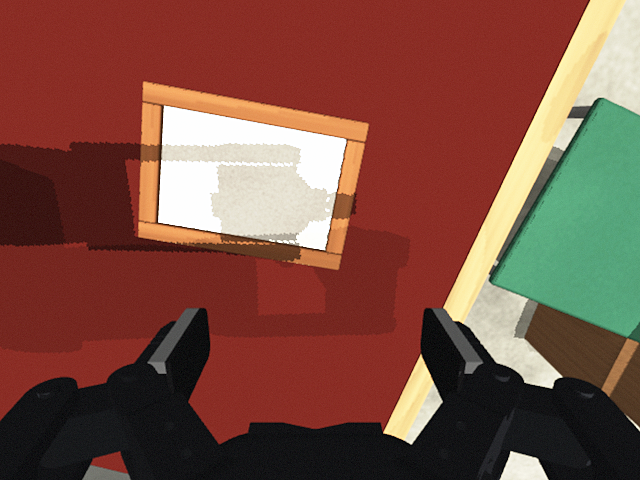

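The scene view (640x480) shows the cradle near (303,285), with the knob bar at (376,297). In the top view the knob is at (277,224) and the frame centre at (342,222).

Stylus candidates (top pixels):
- wooden handle in a block (203,248)
- turquoise (193,286)
- red (178,222)

Stand candidates: larger block (205,253) and small block (255,264). I choose the wooden handle and the larger block. Next I measure them and take a close crop.

```bash
cat > h.py <<'E'
import numpy as np,cv2
from scipy.spatial.transform import Rotation as R
def cloud(d,i,T=None):
    T=i["pose"] if T is None else T
    v,u=np.mgrid[:480,:640]
    P=np.stack([(u-i["cx"])/i["fx"]*d,(v-i["cy"])/i["fy"]*d,d],-1)
    W=P@T[:3,:3].T+T[:3,3]; W[d==0]=np.nan
    return W
def proj(X,i,T):
    X=np.atleast_2d(X);c=(X-T[:3,3])@T[:3,:3]
    return np.stack([i["fx"]*c[:,0]/c[:,2]+i["cx"],i["fy"]*c[:,1]/c[:,2]+i["cy"]],1)
def toolT(s):
    T=np.eye(4);T[:3,:3]=R.from_euler("xyz",s["orientation"],degrees=True).as_matrix();T[:3,3]=s["ee_pos"];return T
def load(n):
    z=np.load(f"pics/{n}.npz",allow_pickle=True);return z["p"],z["d"],z["i"].item()
def snap(name):
    from workcell import env
    s=env.get_state();p,d=env.capture("wrist");i=env.camera_info("wrist")
    i["pose"]=toolT(s)@i["mount"]
    cv2.imwrite(f"pics/{name}.png",p);np.savez(f"pics/{name}.npz",p=p,d=d,i=i);return s,p,d,i
E
python3 - <<'E'
from h import *
for n,box in(("top0",(100,170,420,330)),("scene0",(220,190,560,400))):
    p,d,i=load(n);W=cloud(d,i)
    x0,y0,x1,y1=box
    cv2.imwrite(f"pics/{n}_crop.png",cv2.resize(p[y0:y1,x0:x1],None,fx=2.3,fy=2.3,interpolation=cv2.INTER_CUBIC))
p,d,i=load("top0");W=cloud(d,i)
for nm,u,v in(("table",400,300),("knob",277,224),("block",212,262),("handle",203,248),("frame",342,190),("framelow",342,250),("card",342,222),("smallblk",262,270),("glue",197,190),("tq",193,286),("red",178,222),("post1",337,257),("post2",390,257)):print(nm,W[v,u].round(3))
p,d,i=load("scene0");W=cloud(d,i)
for nm,u,v in(("knob",376,295),("handle",471,287),("blk",455,305),("card",300,285)):print(nm,W[v,u].round(3))
E
```

```text
table [ 0.343 -0.207 -0.004]
knob [0.559 0.136 0.077]
block [0.461 0.321 0.052]
handle [0.489 0.33  0.129]
frame [ 0.653 -0.049  0.071]
framelow [ 0.483 -0.043  0.061]
card [ 0.565 -0.046  0.048]
smallblk [0.438 0.184 0.026]
glue [0.653 0.35  0.113]
tq [0.39  0.36  0.108]
red [0.568 0.405 0.1  ]
post1 [ 0.467 -0.029  0.035]
post2 [ 0.461 -0.177  0.052]
knob [0.575 0.141 0.101]
handle [0.495 0.339 0.131]
blk [0.507 0.322 0.052]
card [ 0.589 -0.044  0.052]
```

View pics/top0_crop.png

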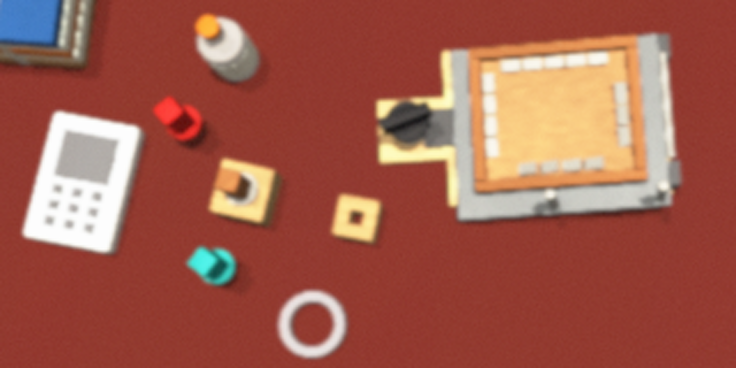

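View pics/scene0_crop.png

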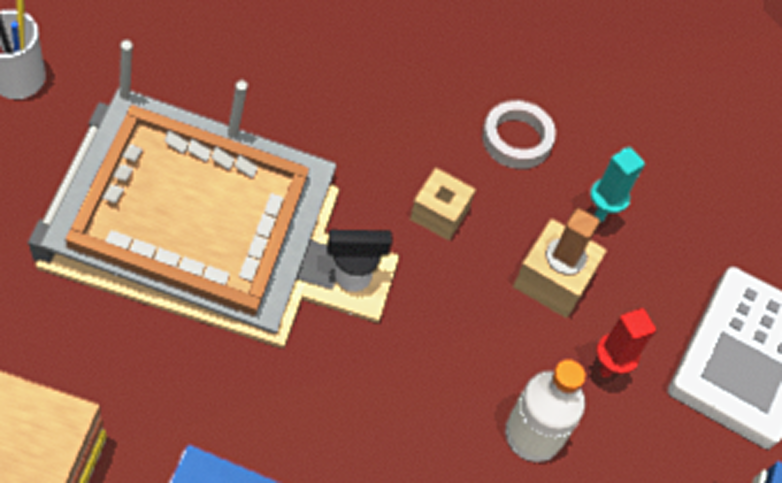

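The close crop confirms it: the brown stylus stands in the larger block, the red and turquoise ones are decoys, and the small block is empty. Next I go to a wrist view over the cradle, at a safe height.

Emit:
{"op": "drive_tool", "data": {
  "targets": [
    [[0,0,0.05,0],[0.03,0.04,0.08,8],[0.06,0.08,0.1,16],[0.09,0.12,0.12,24],[0.12,0.16,0.13,32],[0.15,0.2,0.13,40],[0.18,0.24,0.13,48],[0.21,0.28,0.13,56],[0.24,0.32,0.13,64],[0.27,0.36,0.13,72],[0.3,0.4,0.13,80],[0.33,0.44,0.13,86]]
  ]
}}

```text
time: 1.35
ee_pos: [0.4989, -0.1175, 0.3606]
orientation: [-179.9, 0.0, 104.3]
wrist_force: [0.7, -1.4, -0.1]
finger_gap: 0.0855
```

Emit:
{"op": "drive_tool", "data": {
  "targets": [
    [[0.03,0.04,0,4],[0.06,0.08,0,6],[0.075,0.12,0,6],[0.08,0.16,0,6],[0.08,0.16,0,6],[0.08,0.16,0,6]]
  ]
}}

```text
time: 1.95
ee_pos: [0.5788, 0.043, 0.3601]
orientation: [-179.8, 0.0, 110.4]
wrist_force: [0.2, 0.0, -0.5]
finger_gap: 0.0855
```

```bash
python3 - <<'E'
from h import *
s,p,d,i=snap("w1");print(s["time"],s["ee_pos"],s["orientation"],s["wrist_force"])
E
```

```text
1.95 [0.57875828 0.0429831  0.36005289] [-1.79836976e+02  2.99992168e-02  1.10435716e+02] [ 0.24876597  0.02590776 -0.45660439]
```

View pics/w1.png

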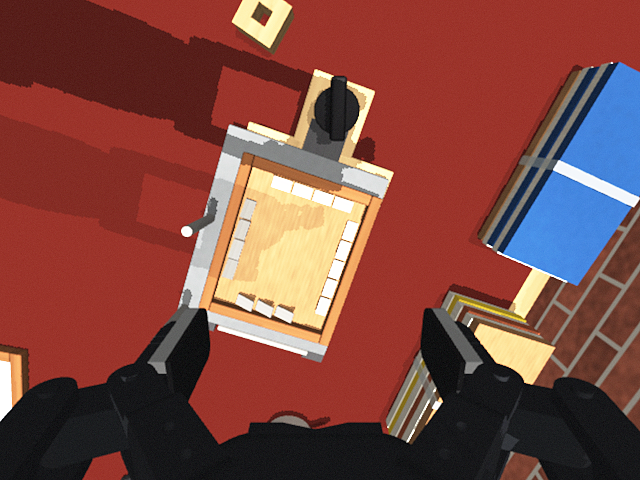

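The wrist view shows the knob bar from (338,78) to (338,140), the frame corners at about (243,153), (383,195), (322,342) and (203,308), and the standing tabs on its left and lower sides. Next I fit the cradle pose.

```bash
cat >> h.py <<'E'
def fitcradle(p,d,i,dbg=None):
    W=cloud(d,i)
    hsv=cv2.cvtColor(p,cv2.COLOR_BGR2HSV)
    m=(W[...,0]>.43)&(W[...,0]<.72)&(W[...,1]>-.22)&(W[...,1]<.1)&(W[...,2]>.04)&(W[...,2]<.095)
    m&=(hsv[...,0]>5)&(hsv[...,0]<17)&(hsv[...,1]>120)
    m=m.astype(np.uint8)
    m=cv2.morphologyEx(m,cv2.MORPH_OPEN,np.ones((3,3)))
    n,l,st,_=cv2.connectedComponentsWithStats(m);k=1+np.argmax(st[1:,4]);m=l==k
    P=W[m]
    # plane of top
    for _ in range(6):
        c,_,_,_=np.linalg.lstsq(np.c_[P[:,:2],np.ones(len(P))],P[:,2],rcond=None)
        r=P[:,2]-np.c_[P[:,:2],np.ones(len(P))]@c;P=P[(r>-.004)]
    return W,m,P,c
def barfit(p,d,i):
    W=cloud(d,i)
    m=(np.hypot(W[...,0]-.565,W[...,1]-.138)<.05)&(W[...,2]>.087)&(W[...,2]<.12)
    P=W[m];r=cv2.minAreaRect(P[:,:2].astype(np.float32)*1000)
    c=P[:,:2].mean(0);u,s,vt=np.linalg.svd(P[:,:2]-c,full_matrices=False)
    return r,np.degrees(np.arctan2(vt[0,1],vt[0,0])),np.median(P[:,2]),len(P)
E
python3 - <<'E'
from h import *
p,d,i=load("w1")
W,m,P,c=fitcradle(p,d,i)
print(len(P),c, cv2.minAreaRect(P[:,:2].astype(np.float32)*1000))
o=p.copy();o[m]=(0,255,0);cv2.imwrite("pics/m1.png",cv2.resize(o[50:380,150:420],None,fx=2,fy=2))
print(barfit(p,d,i))
t=(W[...,2]<.02)&(W[...,2]>-.02);print("table z",np.nanmedian(W[...,2][t]))
for u,v in((330,110),(322,75),(362,100),(187,231)):print(u,v,W[v,u])
E
```

```text
5443 [ 0.00354701 -0.10372491  0.05601027] ((573.7471313476562, -43.34214782714844), (179.24966430664062, 207.04270935058594), 1.7446209192276)
(((567.7576904296875, 138.6131134033203), (16.1738338470459, 63.96718978881836), 19.892473220825195), np.float64(-70.18916431107358), np.float64(0.09882700298491431), 1010)
table z -0.0008120631126335986
330 110 [0.56053932 0.13510832 0.09750401]
322 75 [0.53842978 0.17377617 0.01215369]
362 100 [0.59560403 0.16464825 0.01068196]
187 231 [ 0.46370354 -0.02874079  0.1374699 ]
```

View pics/m1.png

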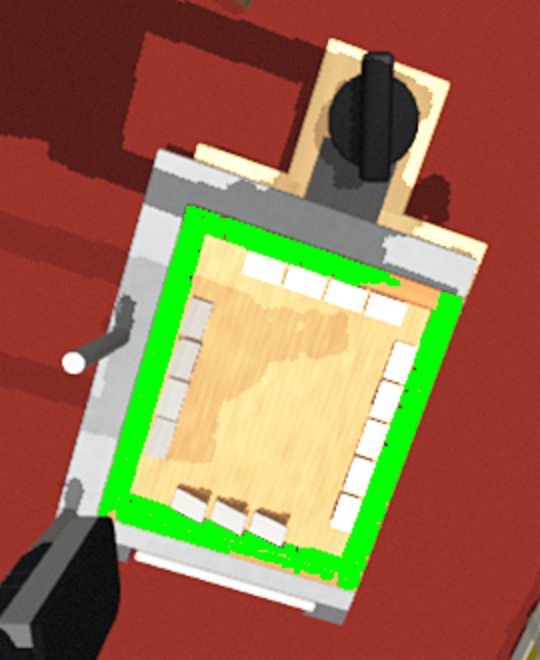

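The numbers agree. Cradle yaw is about 1.8°, and the bar at -70.2° gives a knob angle of about -72° (-1.256 rad). The bed tilt of -0.1037 × 12 is -1.245 rad, and the bar top reads 0.099 m against the expected 0.100. Now I grip the knob.

Emit:
{"op": "drive_tool", "data": {
  "targets": [
    [[-0.005,0.045,0,-0.6],[-0.011,0.09,-0.02,-0.6],[-0.011,0.0955,-0.06,-0.6],[-0.011,0.0955,-0.105,-0.6],[-0.011,0.0955,-0.15,-0.6],[-0.011,0.0955,-0.19,-0.6],[-0.011,0.0955,-0.22,-0.6],[-0.011,0.0955,-0.245,-0.6],[-0.011,0.0955,-0.265,-0.6],[-0.011,0.0955,-0.278,-0.6],[-0.011,0.0955,-0.286,-0.6],[-0.011,0.0955,-0.286,-0.6]]
  ],
  "gripper": 0.05
}}

```text
time: 3.2
ee_pos: [0.5674, 0.1368, 0.0739]
orientation: [-179.8, 0.0, 109.7]
wrist_force: [-1.0, -0.2, 0.1]
finger_gap: 0.0502
```

Emit:
{"op": "drive_tool", "data": {
  "targets": [
    [[0,0,0,0],[0,0,0,0],[0,0,0,0],[0,0,0,0],[0,0,0,0],[0,0,0,0]]
  ],
  "gripper": 0.0
}}

```text
time: 3.8
ee_pos: [0.5685, 0.137, 0.0751]
orientation: [-180.0, 0.1, 109.7]
wrist_force: [0.5, -1.2, 4.9]
finger_gap: 0.015
```

Emit:
{"op": "drive_tool", "data": {
  "targets": [
    [[0,0.001,0,6],[0,0.001,0,13],[0,0.001,0,20],[0,0.001,0,27],[0,0.001,0,34],[0,0.001,0,41],[0,0.001,0,48],[0,0.001,0,55],[0,0.001,0,62],[0,0.001,0,68],[0,0.001,0,72],[0,0.001,0,72]]
  ]
}}

```text
time: 5.0
ee_pos: [0.5706, 0.1399, 0.0751]
orientation: [179.8, 0.3, -178.3]
wrist_force: [5.1, 6.1, -3.2]
finger_gap: 0.0151
```

Emit:
{"op": "drive_tool", "data": {
  "targets": [
    [[0,0,0,0],[0,0,0,0]]
  ]
}}

```text
time: 5.2
ee_pos: [0.5707, 0.14, 0.0751]
orientation: [179.8, 0.3, -178.3]
wrist_force: [2.2, 1.2, 1.0]
finger_gap: 0.0151
```

```bash
python3 - <<'E'
from h import *
s,p,d,i=snap("w2");print(s["time"],s["ee_pos"],s["orientation"],s["wrist_force"],s["ft_torque"],s["joint_positions"])
from workcell import env
for n in("top","scene"):
    p,d=env.capture(n);cv2.imwrite(f"pics/{n}2.png",p);np.savez(f"pics/{n}2.npz",p=p,d=d,i=env.camera_info(n))
E
```

```text
5.2 [0.57065751 0.1399535  0.07510397] [ 179.84573953    0.34685716 -178.2864402 ] [2.19813834 1.24260112 1.02706238] [-0.05255734 -0.04892613 -0.03562182] [ 12.61177     27.11608699 100.34927408   0.10876498  52.16492263
 -79.16869503]
```

View pics/w2.png

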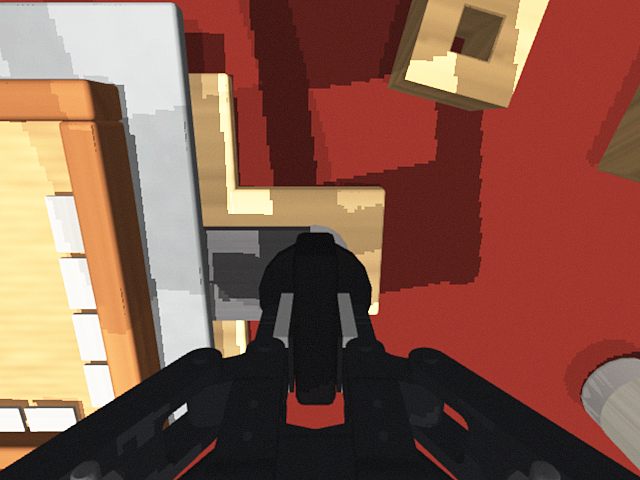

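The knob is turned; the bar now looks along cradle x at (316,315). I let go, rise and check the level.

Emit:
{"op": "drive_tool", "data": {
  "targets": [
    [[0,0,0,0],[0,0,0,0],[0,0,0,0],[0,0,0,0],[0,0,0.02,0],[0,0,0.06,0],[0,-0.01,0.1,0],[0.01,-0.03,0.15,0],[0.02,-0.06,0.2,0],[0.03,-0.08,0.24,0],[0.03,-0.09,0.26,0],[0.03,-0.09,0.26,0]]
  ],
  "gripper": 0.045
}}

```text
time: 6.55
ee_pos: [0.6026, 0.0481, 0.3402]
orientation: [179.9, 0.9, -178.4]
wrist_force: [0.2, -0.2, -0.1]
finger_gap: 0.0452
```

```bash
python3 - <<'E'
from h import *
s,p,d,i=snap("w3");print(s["time"],s["ee_pos"],s["orientation"],s["wrist_force"])
W,m,P,c=fitcradle(p,d,i)
print(len(P),c, cv2.minAreaRect(P[:,:2].astype(np.float32)*1000), np.median(P[:,2]))
print(barfit(p,d,i))
t=(W[...,2]<.02)&(W[...,2]>-.02);T=W[t];A=np.c_[T[:,:2],np.ones(len(T))];print(np.linalg.lstsq(A,T[:,2],rcond=None)[0])
E
```

```text
6.55 [0.60257437 0.04814389 0.34022229] [ 179.8516172     0.91725442 -178.44679681] [ 0.2370441  -0.15755726 -0.10794033]
8612 [0.00031643 0.00096276 0.07676015] ((574.135986328125, -45.56421661376953), (179.26095581054688, 208.8456268310547), 1.6855158805847168) 0.07696032607670864
(((568.0254516601562, 138.52117919921875), (63.66255187988281, 16.457611083984375), 1.902894377708435), np.float64(1.828439069220087), np.float64(0.09878918111320734), 1069)
[ 0.00123572  0.00030262 -0.00101701]
```

View pics/w3.png

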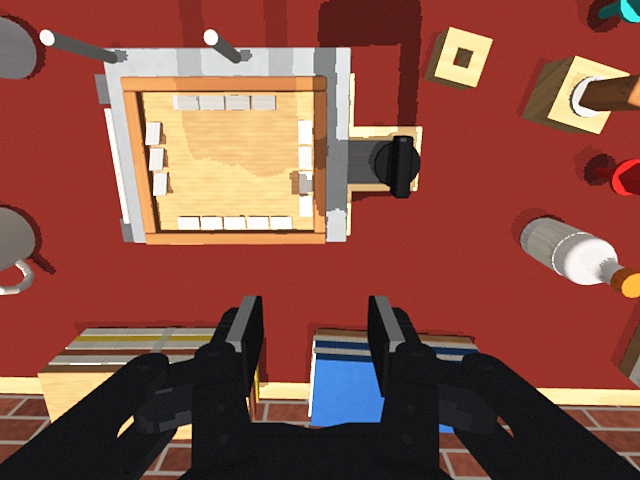

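The level check is good: the frame plane's slope is 0.001 rad along y and the bar lies at 1.83° against a frame yaw of 1.7–1.9°. Tabs along the top row (175–275,102) and the left column (155,133–185) are the ones to press. Next comes the stylus; in this view its handle is at (610,95), in the block at (575,95).

Emit:
{"op": "drive_tool", "data": {
  "targets": [
    [[-0.02,0.045,0,0],[-0.04,0.09,0,0],[-0.06,0.135,0,0],[-0.07,0.18,0,0],[-0.08,0.22,0,0],[-0.09,0.25,0,0],[-0.09,0.25,0,0],[-0.09,0.25,0,0]]
  ],
  "gripper": 0.055
}}

```text
time: 7.4
ee_pos: [0.5103, 0.2996, 0.3354]
orientation: [179.9, 0.4, -178.3]
wrist_force: [-1.1, 0.1, -0.7]
finger_gap: 0.0551
```

```bash
python3 - <<'E'
from h import *
s,p,d,i=snap("w4");print(s["time"],s["ee_pos"],s["orientation"])
W=cloud(d,i)
near=np.hypot(W[...,0]-.487,W[...,1]-.33)<.06
for lo,hi,n in((.1245,.14,"top"),(.048,.056,"block")):
    m=near&(W[...,2]>lo)&(W[...,2]<hi);P=W[m];print(n,len(P),np.median(P[:,2]),cv2.minAreaRect(P[:,:2].astype(np.float32)*1000))
t=(W[...,2]<.02)&(W[...,2]>-.02);print(np.median(W[t][:,2]))
E
```

```text
7.4 [0.51028935 0.29958804 0.33539464] [ 179.93300089    0.44010571 -178.27226925]
top 719 0.1288537479255651 ((491.4727478027344, 341.9510803222656), (26.035316467285156, 26.0119571685791), 75.04704284667969)
block 1800 0.05413411570259466 ((490.8014831542969, 341.1355895996094), (64.1123046875, 64.22576904296875), 75.79420471191406)
-0.0007196315461085179
```

View pics/w4.png

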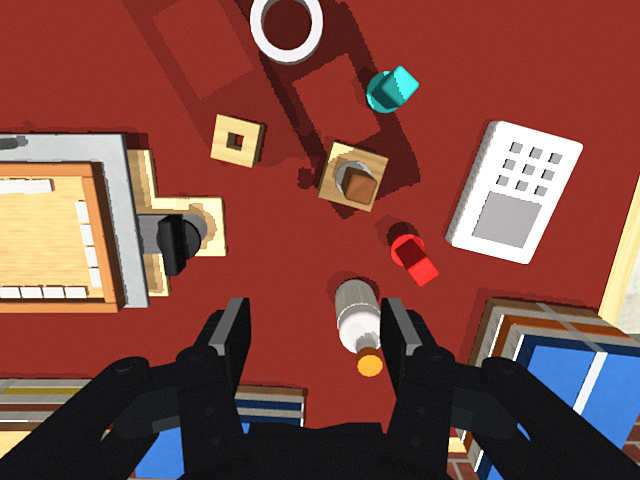

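The wooden handle at (360,183) has its top at 0.1288 m, is 26 x 26 mm, and sits in the 64 mm block with its flats at about -15°. All sizes match. I grasp it with tool yaw 165°, 105 mm above the tip, so the fingers stay above the posts.

Emit:
{"op": "drive_tool", "data": {
  "targets": [
    [[-0.01,0.02,-0.02,-6],[-0.018,0.042,-0.05,-12],[-0.019,0.042,-0.09,-16.7],[-0.019,0.042,-0.13,-16.7],[-0.019,0.042,-0.165,-16.7],[-0.019,0.042,-0.19,-16.7],[-0.019,0.042,-0.21,-16.7],[-0.019,0.042,-0.225,-16.7],[-0.019,0.042,-0.236,-16.7],[-0.019,0.042,-0.244,-16.7],[-0.019,0.042,-0.244,-16.7]]
  ]
}}

```text
time: 8.55
ee_pos: [0.4916, 0.3399, 0.0909]
orientation: [-180.0, 0.4, 164.9]
wrist_force: [-0.7, -0.2, -0.5]
finger_gap: 0.0548
```

Emit:
{"op": "drive_tool", "data": {
  "targets": [
    [[0,0,0,0],[0,0,0,0],[0,0,0,0],[0,0,0,0],[0,0,0,0],[0,0,0,0]]
  ],
  "gripper": 0.0
}}

```text
time: 9.15
ee_pos: [0.4921, 0.3403, 0.0918]
orientation: [179.9, 0.5, 164.9]
wrist_force: [0.4, -0.0, 4.9]
finger_gap: 0.0253
```

```bash
python3 - <<'E'
from h import *
s,p,d,i=snap("w5");print(s["time"],s["ee_pos"],s["orientation"],s["wrist_force"],s["ft_torque"],s["finger_gap"],s["joint_positions"])
E
```

```text
9.15 [0.49214911 0.34031213 0.09177903] [179.9228299    0.49432176 164.90204598] [ 0.43851223 -0.03594034  4.9167427 ] [-0.11682722 -0.1302438  -0.06973911] 0.025296735203312985 [ 33.7328359   26.88575661  97.80689008  -0.39260686  54.92448552
 -40.94500221]
```

View pics/w5.png

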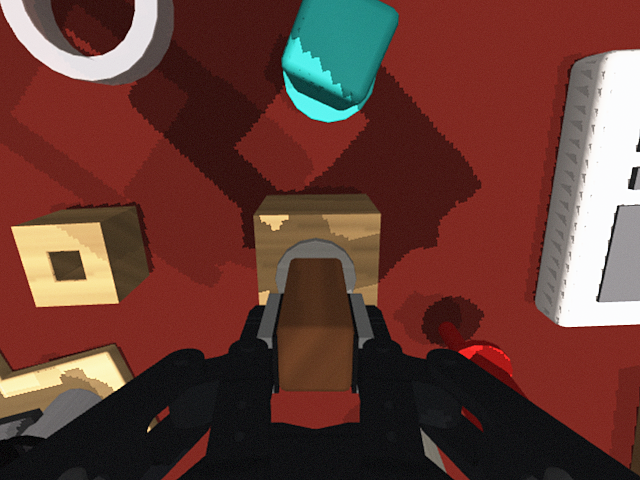

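Gripped at a 25 mm gap with the stylus square in the pads. TCP z is 0.0918 with the tip at 0.005, so the tip is 86.8 mm below the TCP. I lift and carry it to above seam_start, computed at about (0.507, 0.012).

Emit:
{"op": "drive_tool", "data": {
  "targets": [
    [[0,0,0.02,0],[0,0,0.05,0],[0,0,0.09,0],[0,0,0.125,0],[0.002,-0.03,0.14,3],[0.004,-0.07,0.14,7],[0.006,-0.115,0.14,10],[0.008,-0.16,0.14,13],[0.01,-0.205,0.14,16],[0.012,-0.25,0.14,16.9],[0.014,-0.29,0.14,16.9],[0.015,-0.32,0.14,16.9]]
  ]
}}

```text
time: 10.4
ee_pos: [0.5061, 0.0181, 0.2309]
orientation: [179.9, 0.3, -178.3]
wrist_force: [-0.3, -1.5, -0.9]
finger_gap: 0.0253
```

Emit:
{"op": "drive_tool", "data": {
  "targets": [
    [[0,-0.008,0,0],[0,-0.008,0,0],[0,-0.008,0,0]]
  ]
}}

```text
time: 10.7
ee_pos: [0.5057, 0.011, 0.2304]
orientation: [179.9, 0.3, -178.3]
wrist_force: [-0.6, -0.4, -2.1]
finger_gap: 0.025
```

```bash
python3 - <<'E'
from h import *
s,p,d,i=snap("w6");print(s["time"],s["ee_pos"],s["orientation"],s["wrist_force"],s["ft_torque"],s["finger_gap"])
from workcell import env
p,d=env.capture("scene");i=env.camera_info("scene");np.savez("pics/scene6.npz",p=p,d=d,i=i);cv2.imwrite("pics/scene6.png",p)
cv2.imwrite("pics/scene6c.png",cv2.resize(p[140:360,220:420],None,fx=3,fy=3)[:600])
tip=s["ee_pos"]-[0,0,.0868]
print(proj(tip,i,i["pose"]))
E
```

```text
10.7 [0.50572985 0.01096078 0.23037618] [ 179.87505449    0.27909534 -178.27001816] [-0.57519882 -0.36627754 -2.1017403 ] [0.04232596 0.06263163 0.06816106] 0.025032978195107795
[[333.80871889 244.33114507]]
```

View pics/w6.png

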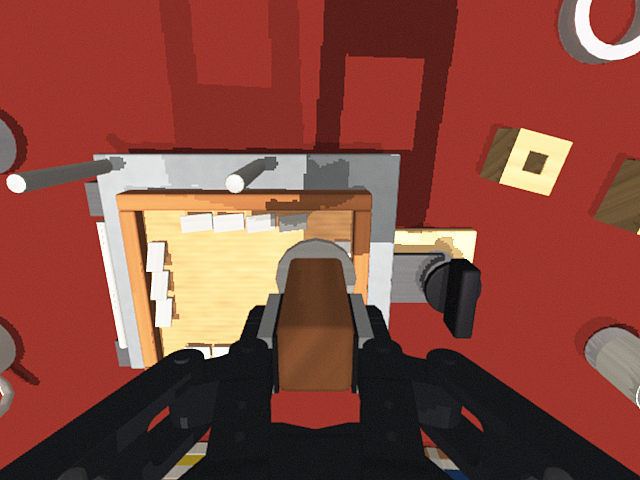

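View pics/scene6c.png

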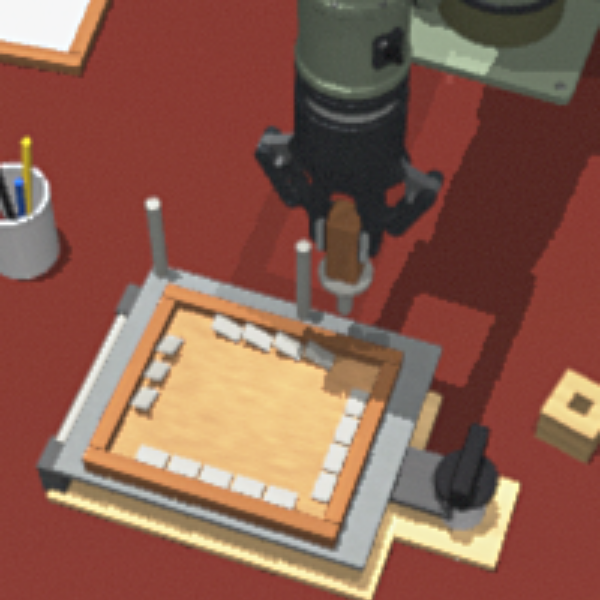

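```bash
python3 - <<'E'
from h import *
p,d,i=load("w3");W=cloud(d,i)
o=np.array([.574,-.046]);a=np.radians(1.8);Rm=np.array([[np.cos(a),-np.sin(a)],[np.sin(a),np.cos(a)]])
hsv=cv2.cvtColor(p,cv2.COLOR_BGR2HSV)
m=((hsv[...,1]<50)&(hsv[...,2]>110)).astype(np.uint8);m[:92]=0;m[228:]=0;m[:,:145]=0;m[:,312:]=0
n,l,st,ce=cv2.connectedComponentsWithStats(m)
for k in range(1,n):
    if st[k,4]>60:
        P=W[l==k];q=(P[:,:2]-o)@Rm*1000;print(ce[k].round(),st[k,4],"x",np.percentile(q[:,0],[1,99]).round(1),"y",np.percentile(q[:,1],[1,99]).round(1),"z",np.percentile(P[:,2],[2,98]).round(4))
for c in((-65,60),(-65,-80),(46,-80),(-65,50)): print(c,Rm@(np.array(c)/1000)+o)
E
```

```text
[211. 102.] 1074 x [nan nan] y [nan nan] z [nan nan]
[263. 102.] 336 x [nan nan] y [nan nan] z [nan nan]
[305. 132.] 333 x [nan nan] y [nan nan] z [nan nan]
[152. 133.] 324 x [nan nan] y [nan nan] z [nan nan]
[305. 158.] 289 x [nan nan] y [nan nan] z [nan nan]
[156. 159.] 307 x [-19.2   3.1] y [-87.  -72.9] z [0.0675 0.0805]
[305. 182.] 282 x [ 6.9 30.7] y [75.3 88.9] z [0.0623 0.0711]
[160. 184.] 308 x [nan nan] y [nan nan] z [nan nan]
[305. 206.] 266 x [34.3 57.9] y [74.9 88.7] z [0.0646 0.0707]
[188. 222.] 235 x [58.9 70.9] y [-67.  -43.1] z [0.0631 0.0708]
[211. 222.] 234 x [nan nan] y [nan nan] z [nan nan]
[234. 222.] 234 x [58.8 71.1] y [-12.9  10.7] z [0.0654 0.0707]
[258. 222.] 237 x [nan nan] y [nan nan] z [nan nan]
[281. 222.] 233 x [nan nan] y [nan nan] z [nan nan]
(-65, 60) [0.50714743 0.01192869]
(-65, -80) [ 0.51154493 -0.12800222]
(46, -80) [ 0.62249016 -0.12451563]
(-65, 50) [0.50746154 0.00193363]
```

Tab strips measured in the cradle frame are centred on y = -80 and x = ±65, so registration is within about 0.5 mm. I descend at seam_start.

Emit:
{"op": "drive_tool", "data": {
  "targets": [
    [[0.002,0.001,-0.03,0],[0.002,0.001,-0.05,0],[0.002,0.001,-0.062,0],[0.002,0.001,-0.068,0],[0.002,0.001,-0.07,0],[0.002,0.001,-0.07,0]]
  ]
}}

```text
time: 11.4
ee_pos: [0.5084, 0.0126, 0.1611]
orientation: [179.9, 0.4, -178.2]
wrist_force: [0.1, -0.1, -0.8]
finger_gap: 0.0252
```

```bash
python3 - <<'E'
from h import *
from workcell import env
s=env.get_state();print(s["time"],s["ee_pos"],s["orientation"],s["wrist_force"],s["qd"].round(2))
p,d,i=load("w3");W=cloud(d,i)
for u,v in((156,159),(305,182),(188,222),(234,222)):print(np.nanmedian(W[v-2:v+3,u-2:u+3,2]))
E
```

```text
11.4 [0.50839548 0.01259405 0.16112431] [ 179.89682244    0.37380191 -178.1693966 ] [ 0.06784944 -0.05372188 -0.80932989] [-0.21 -0.45 -0.56  0.05  0.21  0.  ]
0.07426041865199728
0.06906076283481583
0.06868358946848085
0.0689416826768775
```

Emit:
{"op": "drive_tool", "data": {
  "targets": [
    [[-0.001,0,-0.0025,0],[-0.001,0,-0.0045,0],[-0.001,0,-0.0045,0],[-0.001,0,-0.0045,0]]
  ]
}}

```text
time: 11.8
ee_pos: [0.5075, 0.0125, 0.1568]
orientation: [179.9, 0.4, -178.2]
wrist_force: [0.4, -0.7, -2.3]
finger_gap: 0.0255
```

Emit:
{"op": "drive_tool", "data": {
  "targets": [
    [[0,-0.003,0,0],[0.0002,-0.006,0,0],[0.0003,-0.009,0,0],[0.0004,-0.012,0,0],[0.0005,-0.015,0,0],[0.0006,-0.018,0,0],[0.0007,-0.021,0,0],[0.0008,-0.024,0,0],[0.0009,-0.027,0,0],[0.001,-0.03,0,0],[0.001,-0.033,0,0],[0.001,-0.036,0,0]]
  ]
}}

```text
time: 13.0
ee_pos: [0.5082, -0.0237, 0.1566]
orientation: [179.9, 0.4, -178.2]
wrist_force: [-0.2, 2.7, 0.2]
finger_gap: 0.0253
```

```bash
python3 - <<'E'
from h import *
from workcell import env
p,d=env.capture("scene");i=env.camera_info("scene");np.savez("pics/scene7.npz",p=p,d=d,i=i)
cv2.imwrite("pics/scene7c.png",cv2.resize(p[210:310,240:370],None,fx=6,fy=6,interpolation=cv2.INTER_CUBIC))
s=env.get_state();print(s["ee_pos"],s["wrist_force"])
E
```

```text
[ 0.50832744 -0.02381339  0.15671384] [-0.47676069  0.28313162 -0.1050736 ]
```

View pics/scene7c.png

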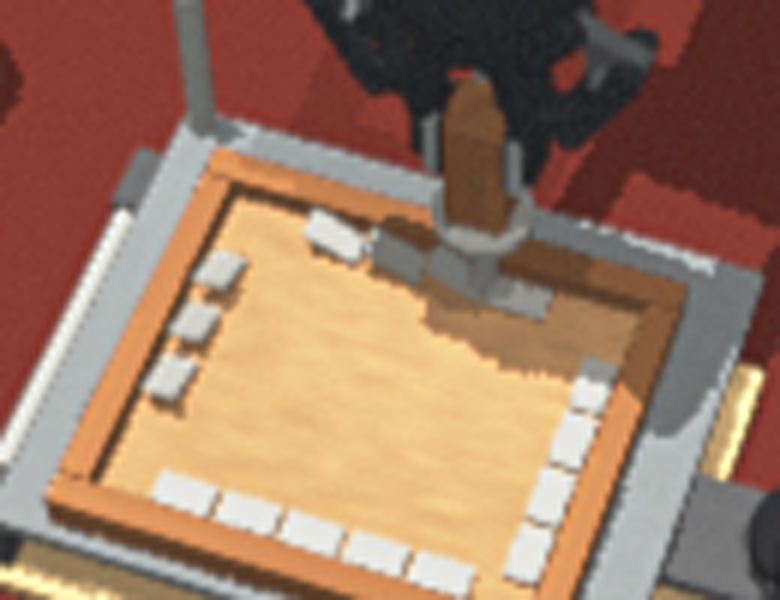

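In the crop tab 0 at (525,298) now lies flat behind the nose at (482,285), and tabs 1–3 still stand. I continue the stroke.

Emit:
{"op": "drive_tool", "data": {
  "targets": [
    [[0,-0.003,0,0],[0.0002,-0.006,0,0],[0.0003,-0.009,0,0],[0.0004,-0.012,0,0],[0.0005,-0.015,0,0],[0.0006,-0.018,0,0],[0.0007,-0.021,0,0],[0.0008,-0.024,0,0],[0.0009,-0.027,0,0],[0.001,-0.03,0,0],[0.001,-0.033,0,0],[0.001,-0.036,0,0]]
  ]
}}

```text
time: 14.25
ee_pos: [0.5096, -0.0593, 0.1572]
orientation: [179.8, 0.4, -178.2]
wrist_force: [-0.4, 2.3, 0.9]
finger_gap: 0.0254
```

Emit:
{"op": "drive_tool", "data": {
  "targets": [
    [[0,-0.003,0,0],[0.0002,-0.006,0,0],[0.0003,-0.009,0,0],[0.0004,-0.012,0,0],[0.0005,-0.015,0,0],[0.0006,-0.018,0,0],[0.0007,-0.021,0,0],[0.0008,-0.024,0,0],[0.0009,-0.027,0,0],[0.001,-0.03,0,0],[0.001,-0.033,0,0],[0.001,-0.036,0,0]]
  ]
}}

```text
time: 15.45
ee_pos: [0.5106, -0.0959, 0.1571]
orientation: [179.8, 0.4, -178.2]
wrist_force: [-0.2, 1.0, -0.7]
finger_gap: 0.0254
```

Emit:
{"op": "drive_tool", "data": {
  "targets": [
    [[0,-0.003,-0.0004,0],[0.0002,-0.006,-0.0007,0],[0.0003,-0.009,-0.0007,0],[0.0004,-0.012,-0.0007,0],[0.0005,-0.015,-0.0007,0],[0.0006,-0.018,-0.0007,0],[0.0007,-0.021,-0.0007,0],[0.0008,-0.024,-0.0007,0],[0.0009,-0.027,-0.0007,0],[0.0009,-0.029,-0.0007,0],[0.0009,-0.031,-0.0007,0],[0.0009,-0.032,-0.0007,0]]
  ]
}}

```text
time: 16.65
ee_pos: [0.5115, -0.1281, 0.1564]
orientation: [179.8, 0.4, -178.2]
wrist_force: [0.5, -0.4, -1.8]
finger_gap: 0.0255
```

```bash
python3 - <<'E'
from h import *
from workcell import env
p,d=env.capture("scene");i=env.camera_info("scene");np.savez("pics/scene8.npz",p=p,d=d,i=i)
cv2.imwrite("pics/scene8c.png",cv2.resize(p[210:310,240:370],None,fx=6,fy=6,interpolation=cv2.INTER_CUBIC))
s=env.get_state();print(s["ee_pos"],s["wrist_force"])
E
```

```text
[ 0.51147591 -0.1281488   0.15639052] [-0.64840103 -0.16776496 -2.00941128]
```

View pics/scene8c.png

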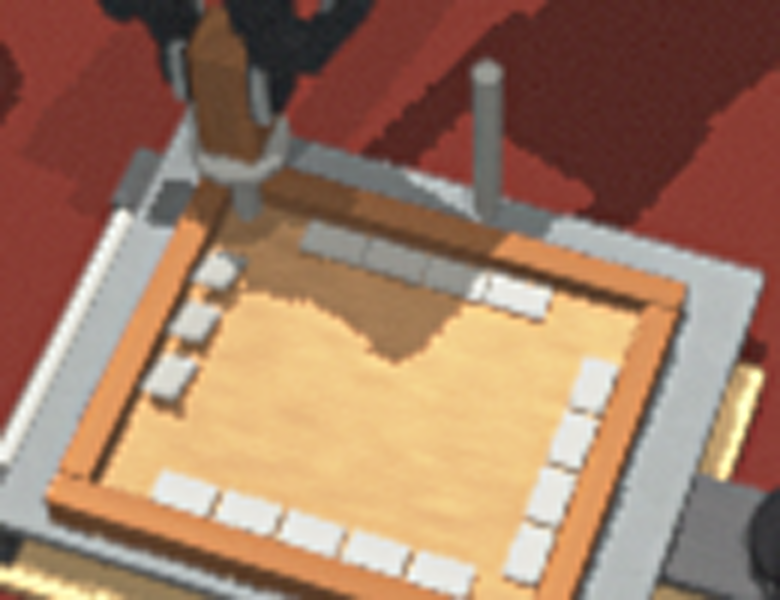

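All four first-leg tabs at (330–520,240–298) lie flat, and the nose is at the corner. Now the second leg.

Emit:
{"op": "drive_tool", "data": {
  "targets": [
    [[0.003,0.0001,0,0],[0.006,0.0002,0,0],[0.009,0.0003,0,0],[0.012,0.0004,0,0],[0.015,0.0005,0,0],[0.018,0.0006,0,0],[0.021,0.0007,0,0],[0.024,0.0008,0,0],[0.027,0.0009,0,0],[0.03,0.001,0,0],[0.033,0.001,0,0],[0.036,0.0011,0,0]]
  ]
}}

```text
time: 17.9
ee_pos: [0.5454, -0.1268, 0.1562]
orientation: [179.8, 0.1, -178.2]
wrist_force: [-4.5, -0.3, 2.3]
finger_gap: 0.0257
```

Emit:
{"op": "drive_tool", "data": {
  "targets": [
    [[0.003,0.0001,0,0],[0.006,0.0002,0,0],[0.009,0.0003,0,0],[0.012,0.0004,0,0],[0.015,0.0005,0,0],[0.018,0.0006,0,0],[0.021,0.0007,0,0],[0.024,0.0008,0,0],[0.027,0.0009,0,0],[0.03,0.001,0,0],[0.033,0.001,0,0],[0.036,0.0011,0,0]]
  ]
}}

```text
time: 19.1
ee_pos: [0.5796, -0.1257, 0.1558]
orientation: [179.8, -0.2, -178.2]
wrist_force: [-6.2, -0.6, 2.1]
finger_gap: 0.0253
```

Emit:
{"op": "drive_tool", "data": {
  "targets": [
    [[0.003,0.0001,0.0002,0],[0.006,0.0002,0.0004,0],[0.009,0.0003,0.0006,0],[0.012,0.0004,0.0006,0],[0.015,0.0005,0.0006,0],[0.018,0.0006,0.0006,0],[0.021,0.0007,0.0006,0],[0.024,0.0008,0.0006,0],[0.027,0.0009,0.0006,0],[0.03,0.001,0.0006,0],[0.033,0.001,0.0006,0],[0.036,0.0011,0.0006,0]]
  ]
}}

```text
time: 20.3
ee_pos: [0.6159, -0.1246, 0.1565]
orientation: [179.8, -0.2, -178.2]
wrist_force: [-1.4, -0.1, -0.5]
finger_gap: 0.0253
```

Emit:
{"op": "drive_tool", "data": {
  "targets": [
    [[0.003,0.0001,0,0],[0.006,0.0002,0,0],[0.008,0.0002,0,0],[0.009,0.0002,0,0],[0.009,0.0002,0,0]]
  ]
}}

```text
time: 20.8
ee_pos: [0.6254, -0.1244, 0.1565]
orientation: [179.8, -0.1, -178.2]
wrist_force: [1.1, 0.7, -0.3]
finger_gap: 0.0254
```

```bash
python3 - <<'E'
from h import *
from workcell import env
p,d=env.capture("scene");i=env.camera_info("scene");np.savez("pics/scene9.npz",p=p,d=d,i=i)
cv2.imwrite("pics/scene9c.png",cv2.resize(p[210:310,240:370],None,fx=6,fy=6,interpolation=cv2.INTER_CUBIC))
s=env.get_state();print(s["ee_pos"],s["orientation"],s["wrist_force"],s["ft_torque"])
E
```

```text
[ 0.62535334 -0.12441768  0.15656811] [ 1.79782723e+02 -1.03183231e-01 -1.78200542e+02] [ 0.28823262 -0.62477796 -1.26924948] [ 0.01732151 -0.04205842 -0.02961494]
```

View pics/scene9c.png

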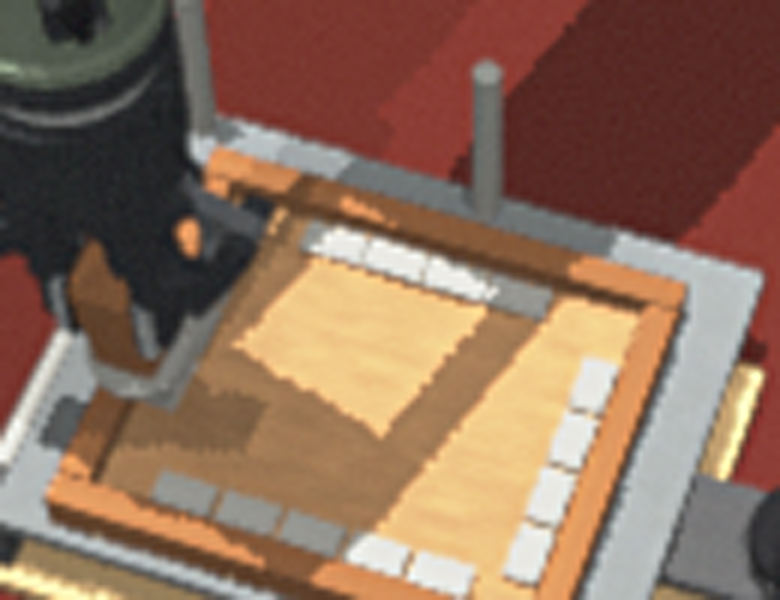

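```bash
python3 - <<'E'
from h import *
from workcell import env
s,p,d,i=snap("w9")
z=np.load("pics/scene9.npz",allow_pickle=True);q=z["p"];j=z["i"].item()
tip=s["ee_pos"]-[0,0,.0868];
pts=np.array([tip,tip+[0,0,.05],tip+[0,0,.125]]);uv=proj(pts,j,j["pose"]);print(uv.round(1))
c=cv2.resize(q[190:290,215:315],None,fx=6,fy=6,interpolation=cv2.INTER_CUBIC)
for u,v in uv: cv2.circle(c,(int((u-215+.5)*6),int((v-190+.5)*6)),5,(255,0,255),1)
cv2.imwrite("pics/scene9d.png",c)
E
```

```text
[[263.  283.2]
 [261.  272.5]
 [257.8 254.9]]
```

View pics/scene9d.png

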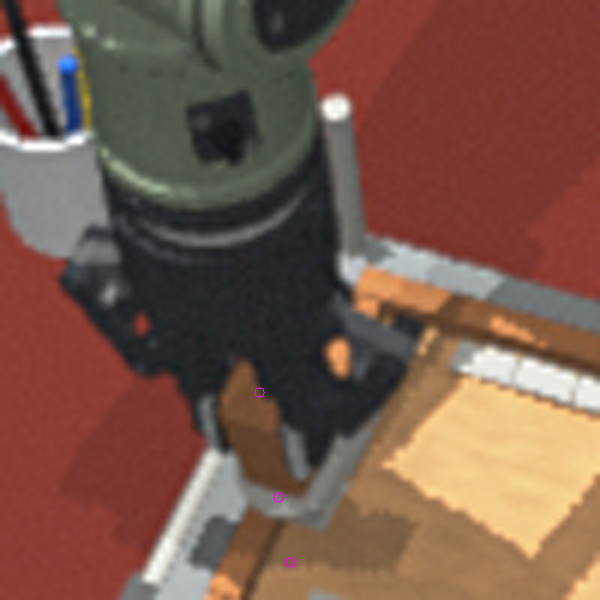

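View pics/w9.png

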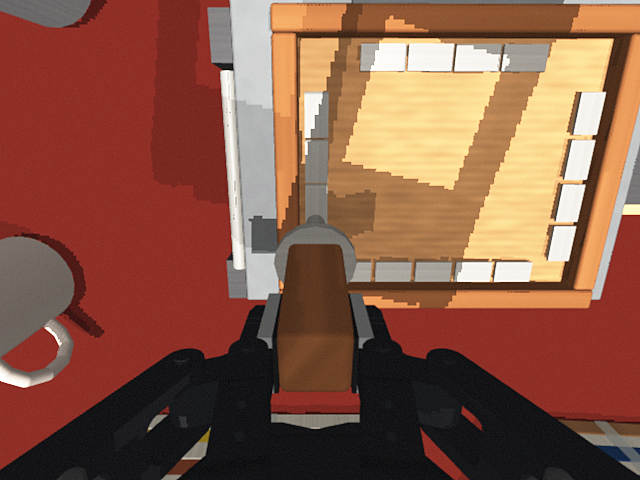

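The wrist view shows the handle leaning, with the shank now visible at (316,218): the drag has turned the stylus in the grip. I measure how much before lifting off.

```bash
python3 - <<'E'
from h import *
for n in("w5","w6","w9"):
    p,d,i=load(n)
    T=i["mount"];W=cloud(d,i,T)  # tool frame
    hsv=cv2.cvtColor(p,cv2.COLOR_BGR2HSV)
    P=W[262:322,300:332].reshape(-1,3);P=P[np.isfinite(P[:,0])]
    # face x = a + b z + c y
    for _ in range(3):
        A=np.c_[np.ones(len(P)),P[:,2],P[:,1]];c=np.linalg.lstsq(A,P[:,0],rcond=None)[0];r=np.abs(P[:,0]-A@c);P=P[r<max(.0015,2*r.std())]
    print(n,len(P),c.round(4),"deg",np.degrees(np.arctan(c[1])).round(2),"z range",P[:,2].min().round(3),P[:,2].max().round(3))
    for v in(212,216,220,224,228,235,240,250): print(v,W[v,316].round(4),end=" ")
    print()
E
```

```text
w5 1913 [ 0.0143  0.0059 -0.0026] deg 0.34 z range -0.033 0.024
212 [ 0.0346 -0.0001  0.0424] 216 [ 0.0338 -0.0002  0.0371] 220 [ 0.0316 -0.0001  0.0375] 224 [ 0.0297 -0.0001  0.0367] 228 [ 0.027  -0.0001  0.0389] 235 [ 0.0233 -0.0001  0.0389] 240 [ 0.0223 -0.0001  0.0335] 250 [ 0.0176 -0.0001  0.0317] 
w6 1917 [0.0145 0.0051 0.002 ] deg 0.29 z range -0.033 0.024
212 [0.0065 0.0002 0.1667] 216 [0.0028 0.0002 0.1676] 220 [-0.0008  0.0002  0.1679] 224 [-0.0046  0.0002  0.1685] 228 [-0.0079  0.0002  0.1672] 235 [-0.0144  0.0003  0.1677] 240 [ 0.0229 -0.0003  0.0321] 250 [ 0.0179 -0.0002  0.0314] 
w9 1913 [0.0187 0.1598 0.0005] deg 9.08 z range -0.033 0.01
212 [ 0.0248 -0.0001  0.0863] 216 [ 0.024  -0.0001  0.0789] 220 [ 0.0231 -0.0001  0.0723] 224 [ 0.0317 -0.0003  0.03  ] 228 [ 0.0306 -0.0003  0.0265] 235 [ 0.0269 -0.0003  0.0275] 240 [ 0.0241 -0.0003  0.0284] 250 [ 0.0219 -0.0003  0.0197]
```

Emit:
{"op": "drive_tool", "data": {
  "targets": [
    [[0,0,-0.0006,0],[0.001,0,-0.0011,0],[0.004,0.0001,-0.0011,0],[0.007,0.0002,-0.0011,0],[0.01,0.0003,-0.0011,0],[0.013,0.0004,-0.0011,0],[0.015,0.0005,-0.0011,0],[0.015,0.0005,-0.0011,0]]
  ]
}}

```text
time: 21.7
ee_pos: [0.6406, -0.1239, 0.1554]
orientation: [179.8, -0.1, -178.2]
wrist_force: [-0.4, -0.6, -1.8]
finger_gap: 0.0255
```

```bash
cat >> h.py <<'E'
def tabs(n):
    p,d,i=load(n);W=cloud(d,i)
    o=np.array([.574,-.046]);a=np.radians(1.8);Rm=np.array([[np.cos(a),-np.sin(a)],[np.sin(a),np.cos(a)]])
    q=(W[...,:2]-o)@Rm*1000;z=W[...,2]*1000
    cs=[(-65,38-27*k,1) for k in range(4)]+[(-65+24-0+27*k-2,-80,0) for k in range(3)]
    def rep(name,x0,x1,y0,y1,ax):
        m=(q[...,0]>x0)&(q[...,0]<x1)&(q[...,1]>y0)&(q[...,1]<y1)&(z>58)&(z<90)
        if m.sum()<15: print(name,"few",m.sum());return
        b=q[...,ax][m];c=np.polyfit(b,z[m],1);print(name,m.sum(),"z med %.2f"%np.median(z[m]),"slope %.3f"%c[0])
    for k in range(4): rep(f"tab{k}",-69,-61,50-27*k-21,50-27*k-3,1)
    # second leg: tabs end at x=33 -> hinge x = 33-24-27*(2-k)
    for k in range(3):
        h=9-27*(2-k);rep(f"tab{4+k}",h+3,h+21,-84,-76,0)
    for k in range(4): rep(f"flat+x {k}",61,69,-64+27*k,-46+27*k,1)
E
python3 - <<'E'
from h import *
s,p,d,i=snap("w10");print(s["ee_pos"],s["orientation"],s["wrist_force"],s["time"])
for n in("w3","w9","w10"):print(n);tabs(n)
E
```

```text
[ 0.64063626 -0.12391155  0.15535752] [ 1.79782423e+02 -9.71224938e-02 -1.78200267e+02] [-0.41387745 -0.62716603 -1.75049175] 21.7
w3
tab0 147 z med 75.46 slope -0.537
tab1 153 z med 75.41 slope -0.505
tab2 153 z med 74.06 slope -0.401
tab3 164 z med 74.76 slope -0.451
tab4 147 z med 74.65 slope 0.196
tab5 140 z med 74.86 slope 0.324
tab6 134 z med 74.27 slope 0.258
flat+x 0 97 z med 69.21 slope 0.013
flat+x 1 99 z med 68.95 slope 0.005
flat+x 2 103 z med 68.97 slope 0.026
flat+x 3 103 z med 69.30 slope 0.006
w9
tab0 498 z med 69.18 slope -0.004
tab1 494 z med 69.08 slope 0.001
tab2 498 z med 69.36 slope -0.023
tab3 503 z med 68.89 slope 0.010
tab4 429 z med 69.68 slope 0.052
tab5 385 z med 70.13 slope 0.079
tab6 353 z med 70.42 slope 0.812
flat+x 0 132 z med 69.10 slope 0.005
flat+x 1 294 z med 69.22 slope 0.011
flat+x 2 289 z med 69.11 slope 0.007
flat+x 3 298 z med 69.15 slope 0.007
w10
tab0 530 z med 69.19 slope -0.016
tab1 520 z med 69.10 slope -0.008
tab2 521 z med 69.29 slope -0.016
tab3 526 z med 68.87 slope 0.017
tab4 474 z med 69.64 slope 0.052
tab5 413 z med 70.04 slope 0.081
tab6 374 z med 69.52 slope 0.028
flat+x 0 158 z med 69.05 slope 0.013
flat+x 1 309 z med 69.17 slope -0.013
flat+x 2 316 z med 69.21 slope 0.013
flat+x 3 312 z med 69.26 slope -0.002
```

View pics/w10.png

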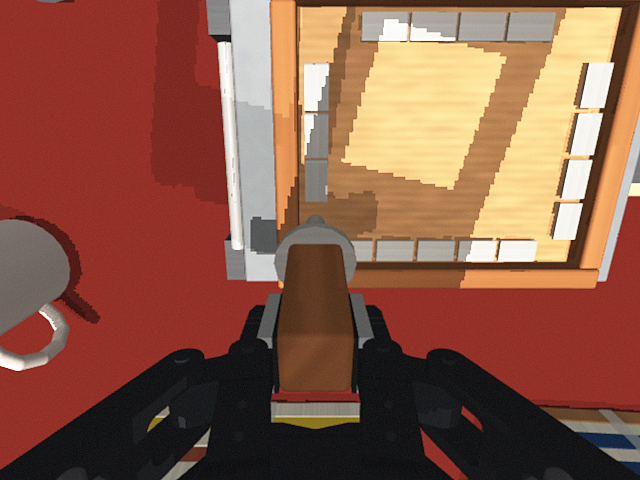

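Tabs 0–3 read flat to within about 0.02 rad, and tab 6 reads about 0.03. Tabs 4 and 5 read about 0.05 and 0.08, because the stylus tilted 9° and its nose rose by up to 1 mm. I have not lifted off, so I slide the nose back along the seam at flat level and return, keeping the lag in mind.

Emit:
{"op": "drive_tool", "data": {
  "targets": [
    [[-0.003,-0.0001,0,0],[-0.006,-0.0002,0,0],[-0.009,-0.0003,0,0],[-0.012,-0.0004,0,0],[-0.015,-0.0005,0,0],[-0.018,-0.0006,0,0],[-0.021,-0.0007,0,0],[-0.024,-0.0008,0,0],[-0.027,-0.0009,0,0],[-0.03,-0.001,0,0],[-0.033,-0.001,0,0],[-0.036,-0.0011,0,0]]
  ]
}}

```text
time: 22.95
ee_pos: [0.6041, -0.125, 0.1554]
orientation: [179.8, -0.1, -178.2]
wrist_force: [0.1, 0.3, -2.4]
finger_gap: 0.0252
```

```bash
cat >> h.py <<'E'
def tilt(n):
    p,d,i=load(n);W=cloud(d,i,i["mount"])
    P=W[262:322,300:332].reshape(-1,3);P=P[np.isfinite(P[:,0])]
    for _ in range(3):
        A=np.c_[np.ones(len(P)),P[:,2],P[:,1]];c=np.linalg.lstsq(A,P[:,0],rcond=None)[0];r=np.abs(P[:,0]-A@c);P=P[r<max(.0015,2*r.std())]
    return np.degrees(np.arctan(c[1])),c
E
python3 - <<'E'
from h import *
s,p,d,i=snap("w11");print(s["ee_pos"],s["orientation"],s["wrist_force"],s["time"]);tabs("w11");print(tilt("w11"))
E
```

```text
[ 0.60414438 -0.12496873  0.15535912] [ 1.79779246e+02 -1.14504907e-01 -1.78197260e+02] [ 0.06301141  0.30007683 -2.44066158] 22.95
tab0 433 z med 69.20 slope -0.006
tab1 437 z med 69.10 slope 0.006
tab2 453 z med 69.35 slope -0.021
tab3 457 z med 69.01 slope 0.014
tab4 417 z med 69.65 slope 0.050
tab5 346 z med 70.11 slope 0.087
tab6 few 0
flat+x 0 16 z med 69.00 slope 0.249
flat+x 1 268 z med 69.25 slope -0.006
flat+x 2 271 z med 69.36 slope -0.005
flat+x 3 280 z med 69.20 slope -0.002
(np.float64(9.116022016425537), array([ 1.87412238e-02,  1.60460873e-01, -1.59807349e-04]))
```

Emit:
{"op": "drive_tool", "data": {
  "targets": [
    [[-0.002,-0.0001,0,0],[-0.004,-0.0001,0,0],[-0.006,-0.0002,0,0],[-0.008,-0.0002,0,0],[-0.01,-0.0003,0,0],[-0.012,-0.0004,0,0],[-0.014,-0.0004,0,0],[-0.016,-0.0005,0,0],[-0.018,-0.0006,0,0],[-0.02,-0.0006,0,0],[-0.022,-0.0007,0,0],[-0.024,-0.0008,0,0]]
  ]
}}

```text
time: 24.2
ee_pos: [0.5794, -0.1258, 0.1553]
orientation: [179.8, -0.2, -178.2]
wrist_force: [0.4, 0.7, -1.6]
finger_gap: 0.0256
```

```bash
python3 - <<'E'
from h import *
s,p,d,i=snap("w12");print(s["ee_pos"],s["orientation"],s["wrist_force"],s["time"]);tabs("w12");print(tilt("w12"))
E
```

```text
[ 0.57935105 -0.12578851  0.15525243] [ 1.79772308e+02 -1.69813929e-01 -1.78203537e+02] [ 0.44635638  0.72601049 -1.55802686] 24.2
tab0 417 z med 69.19 slope -0.004
tab1 419 z med 69.18 slope 0.000
tab2 416 z med 69.34 slope -0.025
tab3 416 z med 68.96 slope 0.010
tab4 347 z med 69.77 slope 0.063
tab5 few 0
tab6 few 0
flat+x 0 few 0
flat+x 1 135 z med 69.22 slope 0.018
flat+x 2 264 z med 69.19 slope 0.005
flat+x 3 251 z med 69.28 slope 0.006
(np.float64(9.075863631954672), array([1.87359872e-02, 1.59742011e-01, 1.59332287e-04]))
```

View pics/w12.png

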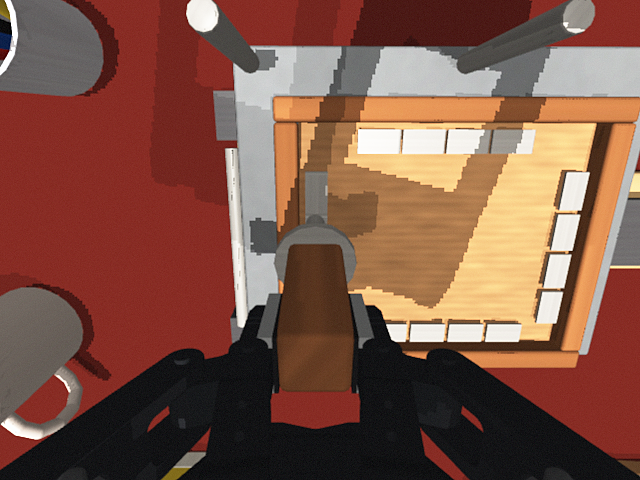

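Emit:
{"op": "drive_tool", "data": {
  "targets": [
    [[-0.002,-0.0001,0,0],[-0.004,-0.0001,0,0],[-0.006,-0.0002,0,0],[-0.008,-0.0002,0,0],[-0.01,-0.0003,0,0],[-0.012,-0.0004,0,0],[-0.014,-0.0004,0,0],[-0.016,-0.0005,0,0],[-0.018,-0.0006,0,0],[-0.018,-0.0006,0,0],[-0.016,-0.0005,-0.0001,0],[-0.014,-0.0004,-0.0001,0]]
  ]
}}

```text
time: 25.45
ee_pos: [0.5647, -0.1262, 0.1551]
orientation: [179.8, -0.3, -178.2]
wrist_force: [-1.0, -0.1, 0.3]
finger_gap: 0.0252
```

Emit:
{"op": "drive_tool", "data": {
  "targets": [
    [[0.003,0.0001,0,0],[0.006,0.0002,0,0],[0.009,0.0003,0,0],[0.012,0.0004,0,0],[0.015,0.0005,0,0],[0.018,0.0006,0,0],[0.021,0.0007,0,0],[0.024,0.0008,0,0],[0.027,0.0009,0,0],[0.03,0.001,0,0],[0.033,0.001,0,0],[0.036,0.0011,0,0]]
  ]
}}

```text
time: 26.65
ee_pos: [0.6011, -0.125, 0.1551]
orientation: [179.8, -0.2, -178.2]
wrist_force: [-0.7, 0.2, -1.0]
finger_gap: 0.0258
```

Emit:
{"op": "drive_tool", "data": {
  "targets": [
    [[0.003,0.0001,0,0],[0.006,0.0002,0,0],[0.009,0.0003,0,0],[0.012,0.0004,0,0],[0.015,0.0005,0,0],[0.018,0.0006,0,0],[0.021,0.0007,0,0],[0.024,0.0008,0,0],[0.027,0.0009,0,0],[0.03,0.001,0,0],[0.033,0.001,0,0],[0.036,0.0011,0,0]]
  ]
}}

```text
time: 27.85
ee_pos: [0.6374, -0.124, 0.155]
orientation: [179.8, -0.2, -178.2]
wrist_force: [-1.1, 0.3, -1.5]
finger_gap: 0.0252
```

```bash
python3 - <<'E'
from h import *
s,p,d,i=snap("w13");print(s["ee_pos"],s["orientation"],s["wrist_force"],s["time"]);tabs("w13");print(tilt("w13"))
E
```

```text
[ 0.6374494  -0.12395246  0.15502165] [ 179.76299465   -0.22798851 -178.20283208] [-1.12435132  0.32763752 -1.50646183] 27.85
tab0 524 z med 69.10 slope 0.002
tab1 524 z med 69.05 slope -0.006
tab2 519 z med 69.29 slope -0.024
tab3 518 z med 69.04 slope 0.019
tab4 458 z med 69.35 slope 0.013
tab5 434 z med 69.34 slope 0.018
tab6 349 z med 69.40 slope 0.008
flat+x 0 134 z med 69.11 slope -0.002
flat+x 1 308 z med 69.22 slope 0.005
flat+x 2 308 z med 69.17 slope -0.012
flat+x 3 310 z med 69.22 slope -0.004
(np.float64(9.122389659974262), array([0.01872177, 0.16057487, 0.00084463]))
```

All seven tabs now read within about 0.02 rad of flat. I finish past seam_end, lift off and carry the stylus to the stand, pre-shifting the TCP by about 16 mm so the tilted tip is over the hole.

Emit:
{"op": "drive_tool", "data": {
  "targets": [
    [[0.003,0.0001,0,0],[0.003,0.0001,0.01,0],[0.003,0,0.035,0],[0.003,0,0.065,0],[-0.005,0.03,0.078,-2],[-0.015,0.07,0.078,-5],[-0.025,0.115,0.078,-8],[-0.037,0.16,0.078,-11],[-0.05,0.205,0.078,-14],[-0.062,0.25,0.078,-16.9],[-0.075,0.295,0.078,-16.9],[-0.087,0.34,0.078,-16.9]]
  ]
}}

```text
time: 29.1
ee_pos: [0.5502, 0.2177, 0.2341]
orientation: [179.7, -0.1, 164.9]
wrist_force: [0.8, -0.2, -1.8]
finger_gap: 0.0254
```

Emit:
{"op": "drive_tool", "data": {
  "targets": [
    [[-0.012,0.04,0,0],[-0.022,0.08,0,0],[-0.034,0.105,0,0],[-0.042,0.12,0,0],[-0.042,0.12,0,0],[-0.042,0.12,0,0]]
  ]
}}

```text
time: 29.7
ee_pos: [0.5085, 0.3371, 0.2345]
orientation: [179.8, -0.1, 164.9]
wrist_force: [0.5, -0.6, -2.0]
finger_gap: 0.0257
```

```bash
python3 - <<'E'
from h import *
s,p,d,i=snap("w14");print(s["ee_pos"],s["orientation"],s["wrist_force"],s["time"]);print(tilt("w14"))
E
```

```text
[0.50847347 0.33708174 0.23448585] [ 1.79755755e+02 -7.40383997e-02  1.64901012e+02] [ 0.47152776 -0.55256963 -2.03772098] 29.7
(np.float64(9.099027660380694), array([ 0.01848727,  0.16015664, -0.00388649]))
```

View pics/w14.png

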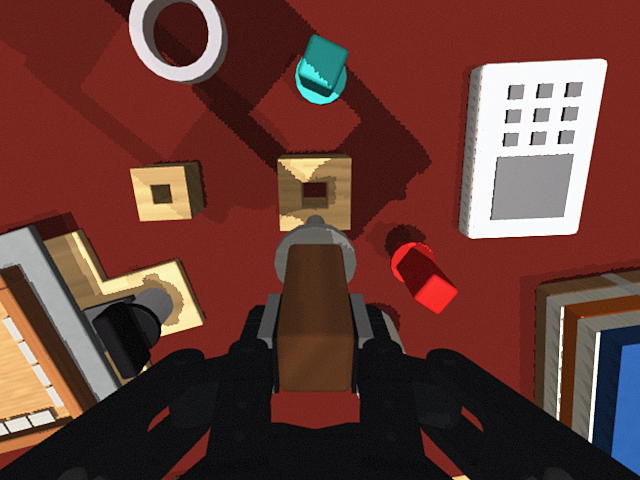

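```bash
python3 - <<'E'
from h import *
p,d,i=load("w14");W=cloud(d,i)
cv2.imwrite("pics/w14c.png",cv2.resize(p[140:240,260:370],None,fx=5,fy=5))
T=i["pose"]
def rp(u,v,z):
    r=T[:3,:3]@[(u-i["cx"])/i["fx"],(v-i["cy"])/i["fy"],1];return T[:3,3]+r*(z-T[2,3])/r[2]
near=np.hypot(W[...,0]-.487,W[...,1]-.338)<.06
m=near&(W[...,2]>.048)&(W[...,2]<.0565);v,u=np.nonzero(m)
P=W[m];r=cv2.minAreaRect(P[:,:2].astype(np.float32)*1000);print(len(P),np.median(P[:,2]),r)
# mouth: pixels near where the depth is below block top
mm=near&(W[...,2]<.045);mm[:178]=0;mm[206:]=0;mm[:,:295]=0;mm[:,:][:,335:]=0
v,u=np.nonzero(mm);print(u.min(),u.max(),v.min(),v.max(),rp((u.min()+u.max())/2,(v.min()+v.max())/2,.0543))
E
```

```text
4189 0.054104856912238986 ((490.45733642578125, 341.1529846191406), (64.00203704833984, 64.09335327148438), 75.65766143798828)
301 326 183 205 [0.48907334 0.34119276 0.0543    ]
```

View pics/w14c.png

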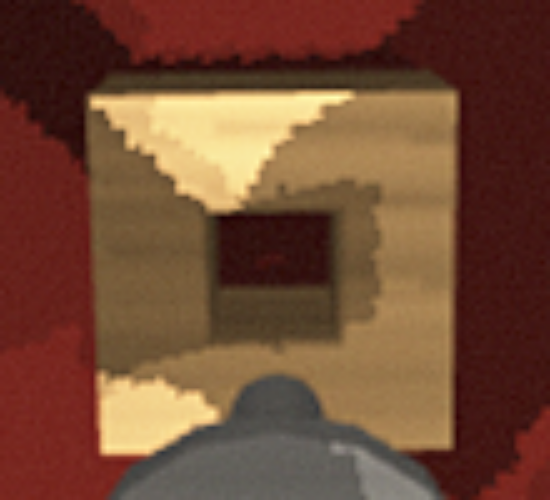

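Hole centre is (0.4905, 0.3411) and the tip is at about (0.4914, 0.3417), so they line up. I lower the tip about 20 mm into the hole, then push against the hole's wall to turn the stylus upright in the grip.

Emit:
{"op": "drive_tool", "data": {
  "targets": [
    [[0,0,-0.03,0],[0,0,-0.06,0],[-0.001,-0.0005,-0.08,0],[-0.001,-0.0005,-0.092,0],[-0.001,-0.0005,-0.102,0],[-0.001,-0.0005,-0.11,0],[-0.001,-0.0005,-0.1135,0],[-0.001,-0.0005,-0.1135,0]]
  ]
}}

```text
time: 30.55
ee_pos: [0.5079, 0.3362, 0.121]
orientation: [179.7, -0.1, 164.8]
wrist_force: [-0.6, -0.5, -1.3]
finger_gap: 0.0254
```

Emit:
{"op": "drive_tool", "data": {
  "targets": [
    [[-0.0019,0.0005,0,0],[-0.0039,0.001,0,0],[-0.0058,0.0016,0,0],[-0.0077,0.0021,0,0],[-0.0097,0.0026,0,0],[-0.0116,0.0031,0,0],[-0.0135,0.0036,0,0],[-0.0155,0.0041,0,0],[-0.0155,0.0041,0,0]]
  ]
}}

```text
time: 31.45
ee_pos: [0.495, 0.3405, 0.1225]
orientation: [179.6, 0.3, 164.9]
wrist_force: [5.7, -1.4, 0.2]
finger_gap: 0.0251
```

```bash
python3 - <<'E'
from h import *
s,p,d,i=snap("w15");print(s["ee_pos"],s["orientation"],s["wrist_force"],s["time"]);print(tilt("w15"))
E
```

```text
[0.49500893 0.3404935  0.12245537] [179.57300683   0.29667583 164.89565311] [ 5.69014148 -1.36336219  0.15119276] 31.45
(np.float64(5.1603226568093055), array([ 0.0165157 ,  0.09030894, -0.00247834]))
```

The wall is straightening it: 9.1° → 5.2° at about 6 N. I push on.

Emit:
{"op": "drive_tool", "data": {
  "targets": [
    [[-0.003,0.0008,0,0],[-0.005,0.0013,0,0],[-0.007,0.0018,0,0],[-0.009,0.0024,0,0],[-0.011,0.003,0,0],[-0.011,0.003,0,0]]
  ]
}}

```text
time: 32.1
ee_pos: [0.4864, 0.3434, 0.1238]
orientation: [179.5, 0.6, 165.0]
wrist_force: [5.2, -2.7, 1.0]
finger_gap: 0.0254
```

```bash
python3 - <<'E'
from h import *
s,p,d,i=snap("w16");print(s["ee_pos"],s["orientation"],s["wrist_force"],s["time"]);print(tilt("w16"))
E
```

```text
[0.48638034 0.34340467 0.12375018] [179.45470736   0.63158774 164.95659827] [ 5.15366284 -2.69424489  1.00142403] 32.1
(np.float64(0.5825506890206479), array([0.0143229 , 0.01016778, 0.0014049 ]))
```

Upright again (0.6°, was 0.3° at the grasp). I recentre over the original pose and lower to seat the collar.

Emit:
{"op": "drive_tool", "data": {
  "targets": [
    [[0.003,-0.0016,0,0],[0.0055,-0.003,0,0],[0.0055,-0.003,-0.008,0],[0.0055,-0.003,-0.016,0],[0.0055,-0.003,-0.022,0],[0.0055,-0.003,-0.026,0],[0.0055,-0.003,-0.029,0],[0.0055,-0.003,-0.0305,0],[0.0055,-0.003,-0.0305,0]]
  ]
}}

```text
time: 33.05
ee_pos: [0.4919, 0.3404, 0.0931]
orientation: [179.5, 0.6, 165.0]
wrist_force: [-0.2, -0.3, -1.5]
finger_gap: 0.0257
```

```bash
python3 - <<'E'
from h import *
s,p,d,i=snap("w17");print(s["ee_pos"],s["orientation"],s["wrist_force"],s["ft_torque"],s["time"]);print(tilt("w17"))
E
```

```text
[0.49187907 0.34044608 0.09311002] [179.45841357   0.61740307 164.95004547] [-0.19244741 -0.25748467 -1.5086456 ] [-0.00417667 -0.02692042 -0.0147632 ] 33.05
(np.float64(0.9179971758607087), array([0.01447329, 0.01602344, 0.00213564]))
```

View pics/w17.png

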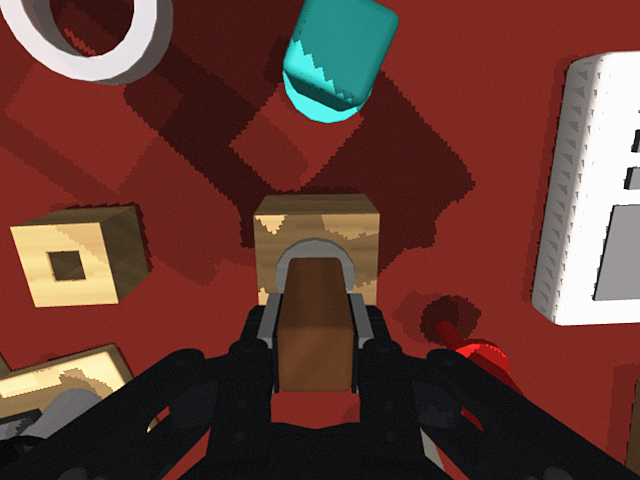

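The picture matches the one at the grasp, and the collar hovers about 1 mm above the block. I lower it until it seats, release, then retreat.

Emit:
{"op": "drive_tool", "data": {
  "targets": [
    [[0,0,-0.0007,0],[0,0,-0.0015,0],[0,0,-0.0018,0],[0,0,-0.0018,0]]
  ]
}}

```text
time: 33.5
ee_pos: [0.4921, 0.3406, 0.0918]
orientation: [179.4, 0.6, 165.0]
wrist_force: [-0.4, 0.2, -0.2]
finger_gap: 0.0254
```

Emit:
{"op": "drive_tool", "data": {
  "targets": [
    [[0,0,0,0],[0,0,0,0],[0,0,0,0],[0,0,0,0],[0,0,0,0]]
  ],
  "gripper": 0.055
}}

```text
time: 34.0
ee_pos: [0.4921, 0.3406, 0.0918]
orientation: [179.4, 0.7, 165.0]
wrist_force: [-0.2, -0.8, -0.2]
finger_gap: 0.0549
```

Emit:
{"op": "drive_tool", "data": {
  "targets": [
    [[0,0,0.015,0],[0,0,0.035,0],[0,0,0.065,0],[0,0,0.105,0],[0,0,0.15,0],[0.01,-0.04,0.19,0],[0.03,-0.085,0.23,0],[0.05,-0.13,0.25,0],[0.065,-0.17,0.25,0],[0.07,-0.2,0.25,0],[0.07,-0.2,0.25,0],[0.07,-0.2,0.25,0]]
  ]
}}

```text
time: 35.2
ee_pos: [0.5622, 0.1398, 0.3418]
orientation: [179.4, 0.6, 164.8]
wrist_force: [-0.7, -0.0, -0.1]
finger_gap: 0.0551
```

```bash
python3 - <<'E'
from h import *
s,p,d,i=snap("w18");print(s["ee_pos"],s["orientation"],s["wrist_force"],s["time"])
W,m,P,c=fitcradle(p,d,i);print(len(P),c);print(barfit(p,d,i));tabs("w18")
W=cloud(d,i);near=np.hypot(W[...,0]-.49,W[...,1]-.341)<.06
for lo,hi,n in((.1245,.14,"top"),(.048,.0565,"block")):
    m=near&(W[...,2]>lo)&(W[...,2]<hi);P=W[m];print(n,len(P),np.median(P[:,2]),np.ptp(P[:,2]),cv2.minAreaRect(P[:,:2].astype(np.float32)*1000))
from workcell import env
p,d=env.capture("scene");cv2.imwrite("pics/scene18.png",p)
E
```

```text
[0.56215015 0.13983649 0.34178664] [179.39143221   0.62493276 164.82241414] [-0.74755694 -0.03959573 -0.07384029] 35.2
7126 [3.11537896e-05 1.06973558e-03 7.68565725e-02]
(((568.1280517578125, 138.7251739501953), (64.00760650634766, 15.995614051818848), 1.7425267696380615), np.float64(1.6657421000489956), np.float64(0.09890128928865521), 886)
tab0 111 z med 69.00 slope 0.025
tab1 113 z med 69.02 slope -0.002
tab2 108 z med 69.34 slope -0.004
tab3 108 z med 68.85 slope 0.004
tab4 108 z med 69.19 slope 0.001
tab5 95 z med 69.33 slope 0.020
tab6 89 z med 69.53 slope 0.020
flat+x 0 87 z med 69.15 slope -0.011
flat+x 1 81 z med 69.22 slope -0.020
flat+x 2 92 z med 69.24 slope 0.005
flat+x 3 85 z med 69.00 slope 0.003
top 940 0.12889755810239556 0.007183774837760004 ((490.8154296875, 339.8150939941406), (26.81615447998047, 25.515899658203125), 75.44165802001953)
block 2182 0.05419074435836557 0.008435477131638391 ((490.3954162597656, 341.022216796875), (65.45986938476562, 64.3694839477539), 75.94662475585938)
```

View pics/w18.png

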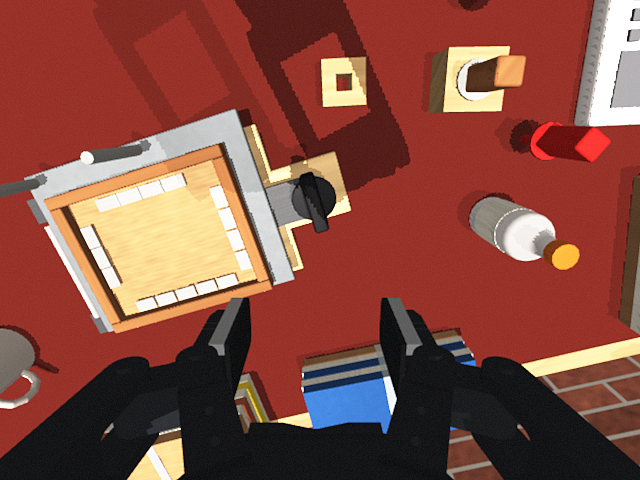

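View pics/scene18.png

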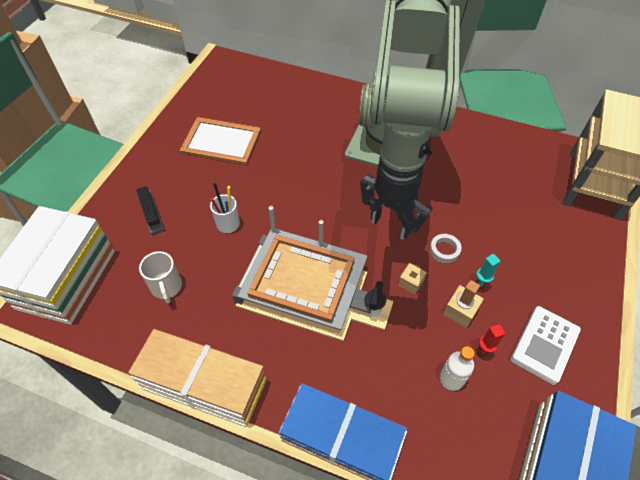

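The final views show the seven tabs flat, the knob at level (312,200), and the stylus upright in its block at (480,78). The other things are in the same places as in the first picture. I hand the job in.

```bash
python3 - <<'E'
from workcell import env
print(env.close_job())
E
```

```text
the job is handed in; nothing more can be done
None
```

The job is done and handed in at about 35 s. The one departure from what you asked is that I went back over part of the second leg to finish it.

- **Levelling:** I turned the knob by about 72° and let go of it. The last check showed the bed tilted by about 0.001 rad, with the bar at 1.7–1.8° against a cradle yaw of about 1.8°.
- **Stroke:** I ran the stylus along the seam at about 3 cm/s, with wrist forces of about 6 N at most.
- **What went wrong:** On the second leg, drag turned the stylus about 9° in the grip. That raised its nose and left tabs 4 and 5 at about 0.05 and 0.08 rad.
- **How I mended it:** I slid the nose back along the seam at flat level as far as tab 4 and forward again to the end, without raising it. So the second leg was not strictly a single pass.
- **Tabs at the end:** All seven read within about 0.025 rad of flat, which is roughly the noise of the measurement.
- **Stylus:** I straightened it against the wall of the stand's hole, seated it and released it. It stands upright with its top at 0.129 m, as before, and the collar on the block.
- **Other objects:** By eye, in the last pictures, they stand where they were.

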